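# Find the full screw tin by feel

## Task

Three identical closed screw tins stand on the printer bench: one is full, the other two are running low. Heft them to find the heaviest, stand the two lighter ones upright in the shallow refill tray and let go of them, and finish holding the full one upright in the gripper, still, at least 15 cm clear above the bench - do not put it down. Never let a tin tip over, and leave everything else on the bench where it is.

Things in the scene. Friction and masses are not known exactly. Their poses are not given: they have to be found in the camera images.
- tin_a_mid (a point): an identical closed round tin of bare metal with a slip lid, diameter 56 mm, height 70 mm, standing upright. This point is its centre, half-way up (35 mm above its underside); z is its axis, up. A full tin weighs 540 to 690 g, one that is running low 220 to 330 g; nothing outside shows which is which, and any of the three may be the full one. The contents are packed hardware with a millimetre or two of play.
- tin_b_mid (a point): an identical closed round tin of bare metal with a slip lid, diameter 56 mm, height 70 mm, standing upright. This point is its centre, half-way up (35 mm above its underside); z is its axis, up. A full tin weighs 540 to 690 g, one that is running low 220 to 330 g; nothing outside shows which is which, and any of the three may be the full one. The contents are packed hardware with a millimetre or two of play.
- tin_c_mid (a point): an identical closed round tin of bare metal with a slip lid, diameter 56 mm, height 70 mm, standing upright. This point is its centre, half-way up (35 mm above its underside); z is its axis, up. A full tin weighs 540 to 690 g, one that is running low 220 to 330 g; nothing outside shows which is which, and any of the three may be the full one. The contents are packed hardware with a millimetre or two of play.
- tray: the refill tray: open, shallow, grey plastic, fixed to the bench; outside 140 mm (its x) by 230 mm (its y), rim 15 mm above the bench, walls and floor 3 mm thick; origin at the centre of its underside. Two tins stand in it side by side along its y with room to spare (for instance 52 mm either side of the middle).
- fan: bystander: spare blower fan, black, a 50 mm disc 15 mm thick with a side outlet, lying flat between the tins; origin at its underside's centre
- motor: bystander: small stepper motor, 42 x 42 x 40 mm with a 22 mm shaft upward, black and metal; origin at its underside's centre
- hexkey: bystander: L-shaped steel hex key, 90 x 30 mm, 6 mm thick, lying flat; origin on the bench at its middle
- bracket: bystander: grey printed angle bracket, 46 x 46 mm foot, 35 mm high; origin at its underside's centre
- gluestick: bystander: closed glue stick standing upright, diameter 27 mm, 95 mm high, white with grey cap; origin at its underside's centre
- caliper: bystander: digital caliper lying flat, 235 mm long along its y, 12 mm thick; origin on the bench at its middle
- scraper: bystander: scraper with wooden handle and steel blade, 190 mm long along its x, 16 mm thick, lying flat; origin on the bench, near the middle
Not all that is in view belongs to the job. What is shaped like the part that bears tin_a_mid but pink or red is not meant. What is shaped like the part that bears tin_c_mid but orange is not meant.

How it is judged:
By the outcome, as a careful person would: the job done as asked, in the order asked, and still so for the second after the job is handed in, while the arm keeps its last pose, push and grip.
It also fails if it takes over 72 s, if anything falls off the work surface, if the arm or the gripper's body presses on something with over 40 N, if the wrist force passes 120 N, or if a joint passes its speed limit or range.

## Robot

A 6-joint arm with a two-finger parallel gripper is mounted at the origin on the work surface. World frame = base frame: x ahead of the robot, y to its left, z up, the work surface at z = 0. Lengths are in mm, angles in rad, forces in N, time in s.
With the tool pointing down it reaches from about 425 to 925 mm from the base axis. Payload 12.5 kg.
Tool frame: the origin (TCP) lies at the centre of the arm's flange, where the gripper is bolted on; the fingertips stand 173 mm ahead of it and the grasp point (between the pads) lies 155 mm ahead of it (manip.finger_overhang is the distance from the TCP to the fingertips, in mm); z points along the fingers, y is the direction in which the jaws open and shut (so a half turn about z gives the same grasp; the last joint's range is limited). The gripper opens to 85 mm and grips with 20 to 120 N. Pads are 22 mm wide; open, the fingers measure 114 mm over their backs; the gripper's body (76 mm by 85 mm) begins 54 mm behind the grasp point. The pads swing forward as they close: fully open they stand 13 mm farther back than shut.
Start: joints at [1.091, 0.491, 1.559, -0, 1.092, -0.106], TCP at [228.199, 581.851, 404.727] pointing down, gripper open.
Joint ranges: [-3.1, 3.1], [-0.84, 2.19], [0.05, 2.79], [-1.13, 4.28], [0.06, 2.93], [-2.69, 2.69]. Speed limits (rad/s): [2.22, 2.22, 2.79, 3.14, 3.14, 3.14].

## Interface

Orientations are given as a unit quaternion [w, x, y, z].
In Python, from cell import manip gives the robot as it stands. The module is installed in compiled form; this text tells all that it offers.
- The arm moves only by the shell command python3 -m inch 'ROWS'. ROWS is JSON, a list of rows, each a list of 5 numbers: the shift along the world's x, y, z in cm, then the turn about the world's z in rad, then the opening, from 0 (shut) to 1 (fully open). In form: [[x, y, z, roll, fingers], ...]. A call has 1 to 20 rows; each row is the pose to reach, as a shift and turn from the pose commanded when the call began; what a row does not reach only later rows make up. A row lasts 1/10 s, in which the tool goes at most 50 mm and 8.59 degrees, less where a joint would pass 70% of its speed; a pose out of reach is approached as far as the arm can. A call with a gripper value outside its range is refused whole. The fingers move at their own pace and stop on an object; the grip force is fixed at half the most. Time passes only in rows, so rows that repeat a pose let the fingers close. It gives the time, the measured TCP pose, the force and the opening at its end, in the units of the state.
- manip.read_state(): the state, without advancing time (a new reading comes with each control period).
- manip.read_camera(name): name is "scene" or "top" or "wrist"; returns the picture (384x512x3 uint8, red, green, blue); there is no depth.
- manip.camera_model(name): a dict with "K" (3x3 intrinsics, pixels), "rvec" (rotation vector, rad) and "tvec" (3), from world to camera coordinates, as OpenCV has them; the wrist camera has in their place "hand_eye" (4x4, takes a point from camera to tool coordinates, whose origin is the TCP and whose axes are the flange's). Camera axes: x right, y down, z forward; pixel columns grow to the right and rows downward; lengths in mm; the calibration is good to about 2 mm. A picture is of the moment at which its call begins: read the wrist's pose just before it. camera_model takes no time and is no camera call.
- manip.sign_off(): hands the job in, once; it reports no verdict.
The state is a dict: "t": time; "joint_pos": joint angles; "qvel": joint speeds; "effort": joint torques, N m; "eef_pos": TCP position; "orientation": TCP orientation; "contact_force": force on the tool from outside, world axes, zero at the start; "torque": the same for the moment, N m; "finger_gap": finger opening in mm.
Only numpy, scipy, OpenCV 4.12 (cv2) and the standard library are available. Lean on these libraries where they do the work, as an engineer would, in place of code of your own. Each camera call takes 0.05 s, during which the arm holds its last target.

## Working session

There is one attempt and no reset: what is moved stays moved. The work goes in short steps, Python scripts to look and compute and a shell command to move; the robot and the scene stay as the last step left them, time stands still between calls to the robot, and variables do not carry over. Pictures are saved under pics/ and viewed, and the job is handed in when it is done.

```bash
mkdir -p pics
python3 - <<'E'
from cell import manip
import cv2
for n in ("scene","top"):
    cv2.imwrite(f"pics/{n}0.png",cv2.cvtColor(manip.read_camera(n),cv2.COLOR_RGB2BGR))
    m=manip.camera_model(n);print(n,m)
s=manip.read_state();print(s)
E
```

```text
scene {'K': array([[384.92781218,   0.        , 255.83728179],
       [  0.        , 384.92781218, 194.75287045],
       [  0.        ,   0.        ,   1.        ]]), 'rvec': array([ 2.04163541,  0.71074853, -0.38111042]), 'tvec': array([-386.71564406, -128.18601122, 1316.28759793])}
top {'K': array([[426.86550619,   0.        , 261.82108511],
       [  0.        , 426.86550619, 188.86373726],
       [  0.        ,   0.        ,   1.        ]]), 'rvec': array([ 2.12364075, -2.16494353,  0.11305286]), 'tvec': array([-21.16206857, 543.15904417, 954.96926356])}
{'t': 0.1, 'joint_pos': array([ 1.09141310e+00,  4.91522709e-01,  1.55939648e+00, -2.80675736e-05,
        1.09173136e+00, -1.05611719e-01]), 'qvel': array([ 8.92988752e-05, -2.68327661e-03, -2.56124128e-03, -1.98412955e-04,
        5.55343475e-04, -4.68226431e-04]), 'effort': array([ 3.71052534e-03, -6.19448018e+01, -2.62023497e+01, -3.73983016e-05,
        2.91038472e-03, -7.36532388e-05]), 'eef_pos': array([228.18071215, 581.82875319, 404.16878408]), 'orientation': array([-1.40598332e-04,  1.85793392e-01,  9.82588691e-01, -5.10074514e-04]), 'contact_force': array([-0.46242442, -0.3916776 , -0.30120945]), 'torque': array([0.00295446, 0.00657289, 0.01413244]), 'finger_gap': 85.57177874030874}
```

View pics/scene0.png

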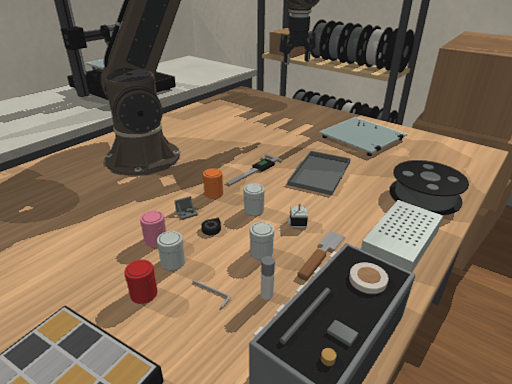

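View pics/top0.png

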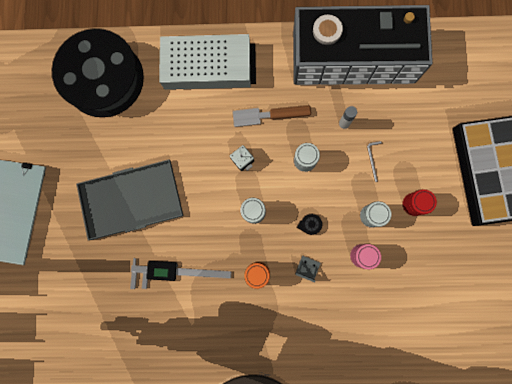

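The scene picture shows three bare-metal tins at (254,199), (171,250) and (262,240). In the top picture they are at (253,210), (377,214) and (307,156). The coloured look-alikes are orange (257,275), pink (366,257) and red (420,203), and they are not meant. The tray is at (131,200). Next I enlarge a crop and measure.

```bash
cat > h.py <<'E'
import numpy as np,cv2
from cell import manip
def ray(n,uv):
    m=manip.camera_model(n);R,_=cv2.Rodrigues(m["rvec"]);t=m["tvec"].reshape(3)
    d=R.T@np.linalg.inv(m["K"])@np.array([uv[0],uv[1],1.]);return -R.T@t,d/np.linalg.norm(d)
def plane(n,uv,z):
    c,d=ray(n,uv);return c+d*(z-c[2])/d[2]
def proj(n,p):
    m=manip.camera_model(n);return cv2.projectPoints(np.array([p],float),m["rvec"],m["tvec"],m["K"],None)[0].reshape(2)
E
python3 - <<'E'
from h import *
im=cv2.imread("pics/top0.png")
crop=cv2.resize(im[130:300,220:460],None,fx=3.3,fy=3.3,interpolation=cv2.INTER_CUBIC)
hsv=cv2.cvtColor(im,cv2.COLOR_BGR2HSV)
mask=((hsv[...,1]<70)&(hsv[...,2]>75)).astype(np.uint8)*255
cs,_=cv2.findContours(mask,cv2.RETR_EXTERNAL,cv2.CHAIN_APPROX_NONE)
for c in cs:
    if 150<cv2.contourArea(c)<2000:
        (x,y),r=cv2.minEnclosingCircle(c);p=plane("top",(x,y),70)
        print(np.round((x,y,r,cv2.contourArea(c)),1),p.round(1),"scene@35",proj("scene",[p[0],p[1],35]).round(0))
cv2.imwrite("pics/crop0.png",crop)
for uv in [(80,187),(168,161),(184,214),(90,239)]: print("tray",plane("top",uv,15).round(1))
E
```

```text
[203.  273.5  27.2 328.5] [354.2  99.5  70. ] scene@35 [241. 169.]
[138.  273.6  16.4 236. ] [356.2 242.6  70. ] scene@35 [269. 153.]
[375.5 214.5  15.7 600. ] [ 475.9 -281.8   70. ] scene@35 [173. 248.]
[252.4 210.2  13.  467. ] [490.6 -10.7  70. ] scene@35 [253. 199.]
[241.4 156.6  11.7 302. ] [612.6  12.4  70. ] scene@35 [296. 212.]
[306.5 157.   14.5 510.5] [ 608.3 -134.2   70. ] scene@35 [260. 239.]
[250.8 117.3  18.9 448.5] [703.3 -10.2  70. ] scene@35 [322. 229.]
[335.   74.   16.1 292. ] [ 801.4 -205.8   70. ] scene@35 [316. 297.]
[410.   74.   20.1 352.5] [ 796.7 -377.1   70. ] scene@35 [260. 358.]
[ 93.   68.   10.8 315. ] [831.7 358.   70. ] scene@35 [426. 185.]
tray [558.7 403.4  15. ]
tray [617.2 192.5  15. ]
tray [489.3 153.3  15. ]
tray [434.7 375.   15. ]
```

View pics/crop0.png

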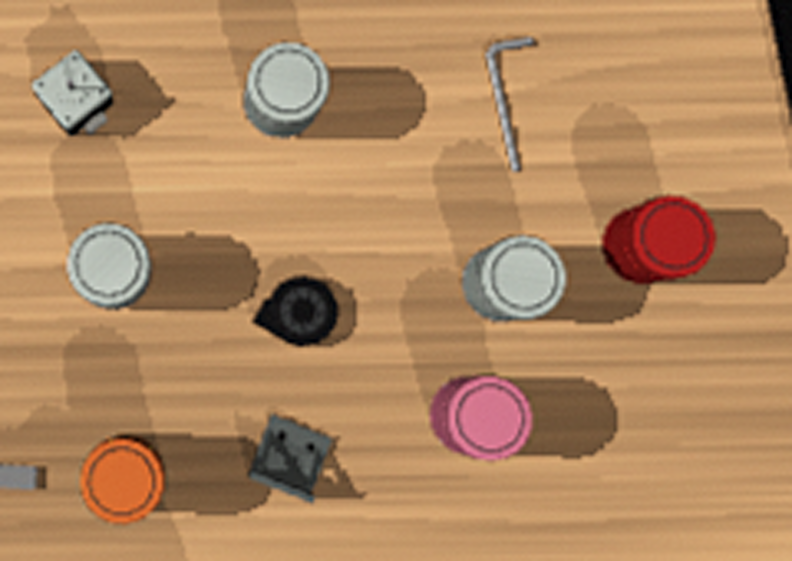

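Run:
```python
from h import *
f=lambda u,v:(220+(u+.5)/3.3-.5,130+(v+.5)/3.3-.5)
for k,uv,z in [("T1",(108.5,262),70),("T2",(289,82),70),("T3",(523,276),70),("red",(674,237),70),("pink",(490,418),70),("orange",(122,480),70),("fan",(305,311),15),("bracket",(292,456),20),("motor",(70,90),40)]:
    p=plane("top",f(*uv),z);print(k,np.round(f(*uv),1),p.round(1),"scene top",proj("scene",p).round(0),"bottom",proj("scene",[p[0],p[1],0]).round(0))
im=cv2.imread("pics/top0.png");a=cv2.resize(im[150:250,65:195],None,fx=5,fy=5,interpolation=cv2.INTER_CUBIC);cv2.imwrite("pics/tray.png",a)
sc=cv2.imread("pics/scene0.png")[165:285,130:310];cv2.imwrite("pics/sc.png",cv2.resize(sc,None,fx=4,fy=4,interpolation=cv2.INTER_CUBIC))
```

```text
T1 [252.5 209. ] [493.3 -10.9  70. ] scene top [254. 188.] bottom [254. 210.]
T2 [307.2 154.5] [ 614. -136.   70.] scene top [261. 228.] bottom [261. 252.]
T3 [378.1 213.3] [ 478.5 -287.8   70. ] scene top [170. 238.] bottom [173. 262.]
red [423.9 201.5] [ 502.6 -389.4   70. ] scene top [138. 268.] bottom [144. 293.]
pink [368.1 256.3] [ 385.2 -261.2   70. ] scene top [152. 217.] bottom [156. 240.]
orange [256.6 275.1] [348.9 -17.7  70. ] scene top [212. 173.] bottom [214. 194.]
fan [312.1 223.9] [ 460.3 -147.    15. ] scene top [210. 225.] bottom [210. 229.]
bracket [308.1 267.8] [ 359.9 -134.2   20. ] scene top [186. 207.] bottom [187. 213.]
motor [240.9 156.9] [618.   15.8  40. ] scene top [298. 210.] bottom [297. 223.]
```

View pics/tray.png

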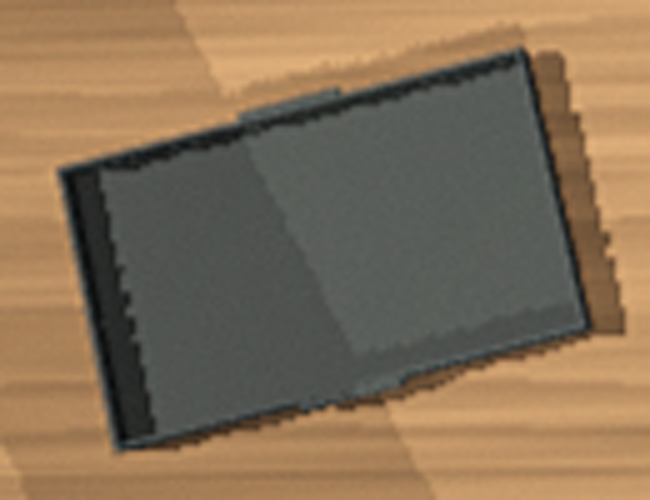

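View pics/sc.png

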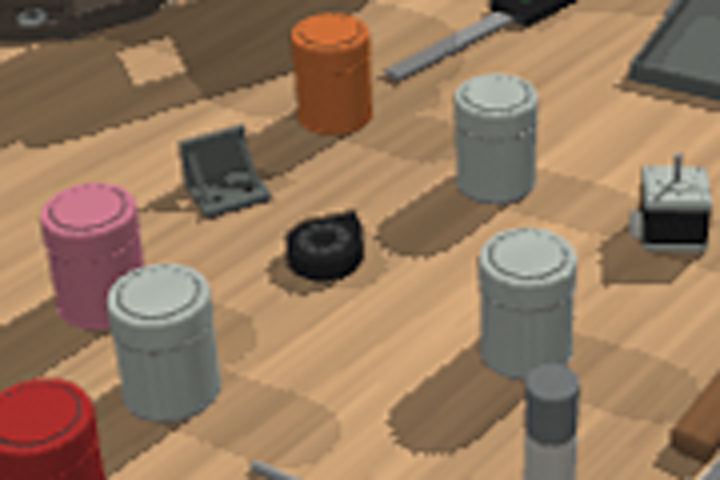

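```bash
python3 - <<'E'
from h import *
P=[plane("top",(65+(u+.5)/5-.5,150+(v+.5)/5-.5),15) for u,v in [(62,172),(522,50),(588,328),(118,446)]]
P=np.array(P);c=P.mean(0);print(P.round(1),c.round(1),[np.linalg.norm(P[i]-P[i-1]).round(1) for i in range(4)])
d=(P[0]-P[1]+P[3]-P[2]);d/=np.linalg.norm(d);print(d,np.degrees(np.arctan2(d[1],d[0])),(c+52*d).round(1),(c-52*d).round(1))
E
python3 -m inch '[[10,-12,0,0,1],[15,-20,0,0,1],[20,-25,0,0,1],[20,-25,0,0,1],[20,-25,0,0,1],[20,-25,0,0,1],[20,-25,0,0,1],[26.5,-59.3,-8,0,1],[26.5,-59.3,-8,0,1],[26.5,-59.3,-8,0,1],[26.5,-59.3,-8,0,1],[26.5,-59.3,-8,0,1],[26.5,-59.3,-8,0,1],[26.5,-59.3,-8,0,1],[26.5,-59.3,-8,0,1],[26.5,-59.3,-8,0,1],[26.5,-59.3,-8,0,1],[26.5,-59.3,-8,0,1],[26.5,-59.3,-8,0,1]]'
```

```text
[[566.1 410.9  15. ]
 [620.6 190.2  15. ]
 [486.5 157.5  15. ]
 [435.3 379.3  15. ]] [527.1 284.5  15. ] [np.float64(134.6), np.float64(227.4), np.float64(137.9), np.float64(227.6)]
[-0.23230714  0.97264248  0.        ] 103.43294088428857 [515.  335.1  15. ] [539.2 233.9  15. ]
t: 2.0
eef_pos: [493.0, -9.9, 325.1]
orientation: [0.0, 0.185, 0.983, 0.0]
contact_force: [0.5, 0.8, 0.8]
finger_gap: 85.3
```

Run:
```python
from h import *
from scipy.spatial.transform import Rotation as Ro
s=manip.read_state();im=manip.read_camera("wrist");cv2.imwrite("pics/w1.png",cv2.cvtColor(im,cv2.COLOR_RGB2BGR))
m=manip.camera_model("wrist");q=s["orientation"]
T=np.eye(4);T[:3,:3]=Ro.from_quat([q[1],q[2],q[3],q[0]]).as_matrix();T[:3,3]=s["eef_pos"]
C=np.linalg.inv(T@m["hand_eye"]);
for p in ([493.3,-10.9,70,1],[493.3,-10.9,0,1]):
    x=m["K"]@(C@np.array(p))[:3];print(x[:2]/x[2])
print(s["contact_force"],s["eef_pos"])
```

```text
[255.66981602 200.21002141]
[255.72671693 177.65551098]
[0.45957969 0.78032139 0.79838225] [493.04267181  -9.90018054 325.079143  ]
```

View pics/w1.png

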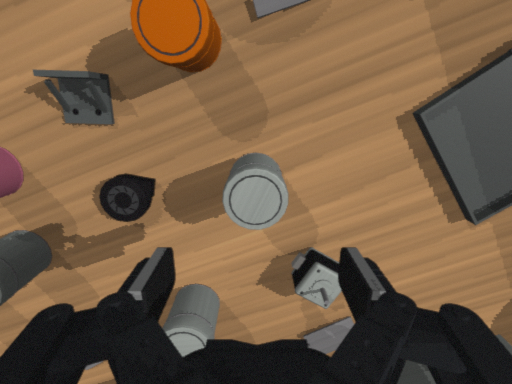

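The wrist view shows tin 1's lid at (255,199), against a prediction of (256,200), so the position is confirmed. Now I descend and grip.

```bash
python3 -m inch '[[0,-0.1,-4,0,1],[0,-0.1,-8,0,1],[0,-0.1,-11,0,1],[0,-0.1,-13,0,1],[0,-0.1,-13.5,0,1],[0,-0.1,-13.5,0,1],[0,-0.1,-13.5,0,1],[0,-0.1,-13.5,0,1]]'; python3 -m inch '[[0,0,0,0,0],[0,0,0,0,0],[0,0,0,0,0],[0,0,0,0,0],[0,0,0,0,0],[0,0,0,0,0],[0,0,0,0,0],[0,0,0,0,0],[0,0,0,0,0],[0,0,0,0,0]]'
```

```text
t: 2.85
eef_pos: [493.4, -12.1, 190.9]
orientation: [0.001, 0.186, 0.983, 0.0]
contact_force: [-0.2, 0.7, 0.0]
finger_gap: 85.7
t: 3.85
eef_pos: [493.3, -12.1, 190.6]
orientation: [0.001, 0.186, 0.983, 0.0]
contact_force: [-1.7, 3.3, 12.8]
finger_gap: 53.8
```

```bash
python3 -m inch '[[0,0,0.3,0,0],[0,0,1,0,0],[0,0,2,0,0],[0,0,3.5,0,0],[0,0,5,0,0],[0,0,6.5,0,0],[0,0,8,0,0],[0,0,9.5,0,0],[0,0,11,0,0],[0,0,12,0,0],[0,0,12.5,0,0],[0,0,12.5,0,0],[0,0,12.5,0,0],[0,0,12.5,0,0],[0,0,12.5,0,0],[0,0,12.5,0,0]]'; for i in 1 2 3; do python3 -m inch '[[0,0,0,0,0]]'|grep cont; done
```

```text
t: 5.45
eef_pos: [493.2, -12.2, 314.4]
orientation: [-0.0, 0.186, 0.983, 0.0]
contact_force: [-0.1, -0.3, -6.2]
finger_gap: 54.1
contact_force: [-0.3, 0.4, -6.1]
contact_force: [-1.1, 0.4, -6.7]
contact_force: [-1.2, -0.6, -6.5]
```

Run:
```python
from h import *
cv2.imwrite("pics/s2.png",cv2.cvtColor(manip.read_camera("scene"),cv2.COLOR_RGB2BGR))
```

```text
(no output)
```

View pics/s2.png

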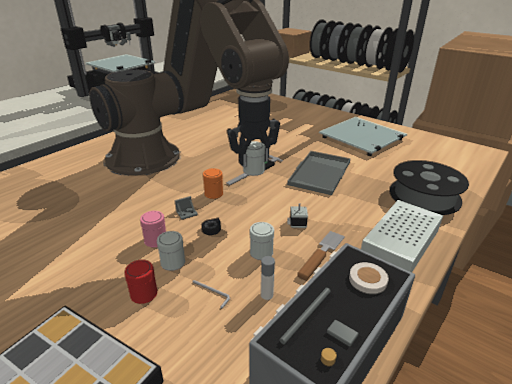

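The reading of about -6.4 N means tin 1 is the full one. I set it back where it stood, then move the other two.

```bash
python3 -m inch '[[0,0,-1,0,0],[0,0,-3,0,0],[0,0,-5,0,0],[0,0,-7,0,0],[0,0,-9,0,0],[0,0,-10.5,0,0],[0,0,-11.5,0,0],[0,0,-12,0,0],[0,0,-12.2,0,0],[0,0,-12.4,0,0],[0,0,-12.4,0,0],[0,0,-12.4,0,0],[0,0,-12.4,0,0]]'; python3 -m inch '[[0,0,0,0,0.3],[0,0,0,0,0.6],[0,0,0,0,0.8],[0,0,0,0,1],[0,0,0,0,1],[0,0,0,0,1],[0,0,0,0,1],[0,0,0,0,1],[0,0,0,0,1]]'
```

```text
t: 7.1
eef_pos: [493.2, -12.2, 191.1]
orientation: [0.0, 0.186, 0.983, 0.0]
contact_force: [0.1, 0.7, -7.0]
finger_gap: 54.1
t: 8.0
eef_pos: [493.2, -12.1, 190.7]
orientation: [0.0, 0.186, 0.983, 0.0]
contact_force: [-0.1, 0.3, 0.2]
finger_gap: 85.2
```

```bash
python3 -m inch '[[0,0,1,0,1],[0,0,3,0,1],[0,0,7,0,1],[0,0,11,0,1],[0,0,13,0,1],[3,-3,13,0,1],[6,-6,13,0,1],[9,-9,13,0,1],[12.1,-12.4,13,0,1],[12.1,-12.4,13,0,1],[12.1,-12.4,13,0,1],[12.1,-12.4,13,0,1],[12.1,-12.4,13,0,1]]'
python3 - <<'E'
from h import *
from scipy.spatial.transform import Rotation as Ro
s=manip.read_state();im=manip.read_camera("wrist");cv2.imwrite("pics/w2.png",cv2.cvtColor(im,cv2.COLOR_RGB2BGR))
m=manip.camera_model("wrist");q=s["orientation"]
T=np.eye(4);T[:3,:3]=Ro.from_quat([q[1],q[2],q[3],q[0]]).as_matrix();T[:3,3]=s["eef_pos"]
C=np.linalg.inv(T@m["hand_eye"]);
for p in ([614,-136,70,1],[493.3,-12,70,1]):
    x=m["K"]@(C@np.array(p))[:3];print(x[:2]/x[2])
print(s["contact_force"],s["eef_pos"])
E
```

```text
t: 9.3
eef_pos: [613.7, -135.3, 321.2]
orientation: [-0.0, 0.185, 0.983, 0.0]
contact_force: [-0.1, 0.3, -0.4]
finger_gap: 85.5
[256.05462948 201.94954373]
[367.42183044 -28.71745675]
[-0.06986096  0.29449656 -0.43686949] [ 613.68738214 -135.28880026  321.18215066]
```

View pics/w2.png

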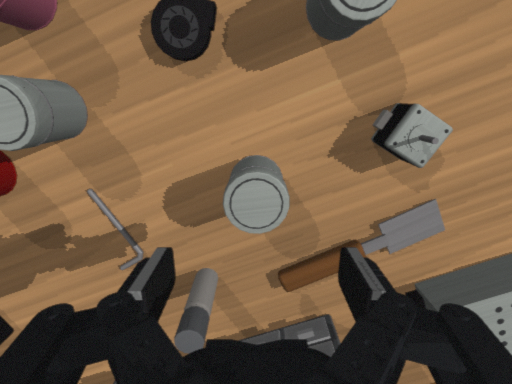

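Tin 2's lid is at (256,202), which matches the prediction. Descend and grip.

```bash
python3 -m inch '[[0,0,-4,0,1],[0,0,-8,0,1],[0,0,-11,0,1],[0,0,-12.8,0,1],[0,0,-13,0,1],[0,0,-13,0,1],[0,0,-13,0,1],[0,0,-13,0,0],[0,0,-13,0,0],[0,0,-13,0,0],[0,0,-13,0,0],[0,0,-13,0,0],[0,0,-13,0,0],[0,0,-13,0,0],[0,0,-13,0,0],[0,0,-13,0,0]]';  python3 -m inch '[[0,0,0.3,0,0],[0,0,1,0,0],[0,0,2,0,0],[0,0,3.5,0,0],[0,0,5,0,0],[0,0,6.5,0,0],[0,0,8,0,0],[0,0,9.5,0,0],[0,0,11,0,0],[0,0,12,0,0],[0,0,12.5,0,0],[0,0,12.5,0,0],[0,0,12.5,0,0],[0,0,12.5,0,0],[0,0,12.5,0,0],[0,0,12.5,0,0]]'; for i in 1 2 3; do python3 -m inch '[[0,0,0,0,0]]'|grep cont; done
```

```text
t: 10.95
eef_pos: [614.4, -136.1, 192.0]
orientation: [0.001, 0.186, 0.983, -0.0]
contact_force: [-1.4, 1.6, 7.6]
finger_gap: 54.1
t: 12.55
eef_pos: [614.2, -136.2, 315.3]
orientation: [-0.0, 0.186, 0.983, 0.0]
contact_force: [0.8, -0.0, -2.5]
finger_gap: 54.3
contact_force: [-0.2, 0.5, -2.0]
contact_force: [0.4, 0.8, -3.0]
contact_force: [0.2, -0.1, -2.6]
```

```bash
python3 -m inch '[[-0.1,0.5,0,0,0],[-0.4,2,0,0,0],[-0.8,4,0,0,0],[-1.4,6.5,0,0,0],[-2,9.5,0,0,0],[-2.6,12.5,0,0,0],[-3.3,15.5,0,0,0],[-3.9,18.5,0,0,0],[-4.5,21.5,0,0,0],[-5.1,24.5,0,0,0],[-5.8,27.5,0,0,0],[-6.4,30.5,0,0,0],[-7,33.5,0,0,0],[-7.7,36.5,0,0,0],[-8.3,39.5,0,0,0],[-8.9,42.5,0,0,0],[-9.4,44.8,0,0,0],[-9.7,46.3,0,0,0],[-9.9,47.1,0,0,0],[-9.9,47.1,0,0,0]]'; python3 -m inch '[[0,0,-1,0,0],[0,0,-3,0,0],[0,0,-5,0,0],[0,0,-7,0,0],[0,0,-9,0,0],[0,0,-10.5,0,0],[0,0,-11,0,0],[0,0,-11.4,0,0],[0,0,-11.7,0,0],[0,0,-11.9,0,0],[0,0,-12.0,0,0],[0,0,-12.0,0,0],[0,0,-12,0,0]]'
```

```text
t: 14.85
eef_pos: [514.5, 335.6, 315.7]
orientation: [-0.0, 0.185, 0.983, 0.0]
contact_force: [0.3, -0.1, -1.9]
finger_gap: 54.4
t: 16.15
eef_pos: [515.2, 334.9, 196.0]
orientation: [0.0, 0.186, 0.983, 0.0]
contact_force: [0.5, -0.1, -3.3]
finger_gap: 54.3
```

```bash
python3 -m inch '[[0,0,-0.1,0,0],[0,0,-0.1,0,0],[0,0,-0.1,0,0]]'; python3 -m inch '[[0,0,0,0,0.3],[0,0,0,0,0.6],[0,0,0,0,0.8],[0,0,0,0,1],[0,0,0,0,1],[0,0,0,0,1],[0,0,0,0,1],[0,0,0,0,1],[0,0,1,0,1],[0,0,4,0,1],[0,0,8,0,1],[0,0,12,0,1],[0,0,13,0,1],[0,0,13,0,1]]'
python3 - <<'E'
from h import *
cv2.imwrite("pics/s3.png",cv2.cvtColor(manip.read_camera("scene"),cv2.COLOR_RGB2BGR))
cv2.imwrite("pics/w3.png",cv2.cvtColor(manip.read_camera("wrist"),cv2.COLOR_RGB2BGR))
E
```

```text
t: 16.45
eef_pos: [515.2, 334.9, 195.1]
orientation: [0.0, 0.186, 0.983, 0.0]
contact_force: [-1.7, -0.8, 2.7]
finger_gap: 54.3
t: 17.85
eef_pos: [515.1, 334.9, 327.0]
orientation: [0.002, 0.186, 0.983, 0.001]
contact_force: [-0.6, -0.1, -0.5]
finger_gap: 85.3
```

View pics/s3.png

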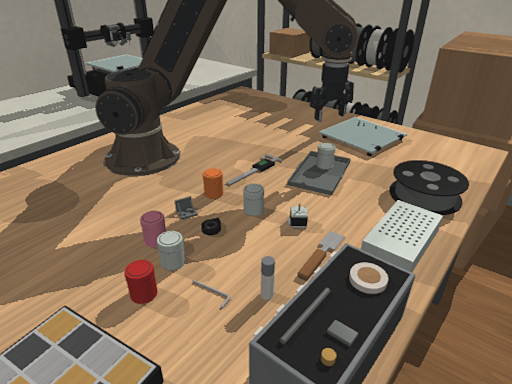

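View pics/w3.png

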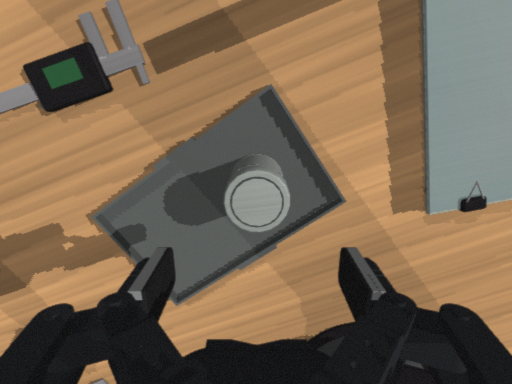

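Tin 2 stands upright in the tray at scene (326,156). On to tin 3, with the jaws turned to about 45° to clear red and pink.

```bash
python3 -m inch '[[-0.2,-4,0,0,1],[-0.5,-9,0,0,1],[-0.8,-14,0,0,1],[-1.1,-19,0,0,1],[-1.4,-24,0,0,1],[-1.7,-29,0,0,1],[-2,-34,0,0,1],[-2.3,-39,0,-0.1,1],[-2.6,-44,0,-0.2,1],[-2.9,-49,0,-0.3,1],[-3.2,-54,0,-0.41,1],[-3.5,-59,0,-0.41,1],[-3.7,-62.2,0,-0.41,1],[-3.7,-62.2,0,-0.41,1],[-3.7,-62.2,0,-0.41,1],[-3.7,-62.2,0,-0.41,1],[-3.7,-62.2,0,-0.41,1],[-3.7,-62.2,0,-0.41,1]]'
python3 - <<'E'
from h import *
from scipy.spatial.transform import Rotation as Ro
s=manip.read_state();im=manip.read_camera("wrist");cv2.imwrite("pics/w4.png",cv2.cvtColor(im,cv2.COLOR_RGB2BGR))
m=manip.camera_model("wrist");q=s["orientation"]
T=np.eye(4);T[:3,:3]=Ro.from_quat([q[1],q[2],q[3],q[0]]).as_matrix();T[:3,3]=s["eef_pos"];print("jaw",T[:3,1],s["joint_pos"])
C=np.linalg.inv(T@m["hand_eye"]);
for p in ([478.5,-287.8,70,1],):
    x=m["K"]@(C@np.array(p))[:3];print(x[:2]/x[2])
E
```

```text
t: 19.75
eef_pos: [478.4, -286.2, 324.7]
orientation: [-0.0, 0.381, 0.924, 0.0]
contact_force: [1.0, -0.1, -0.0]
finger_gap: 84.9
jaw [7.05018591e-01 7.09188817e-01 9.21368592e-05] [-6.57625310e-01  4.92286440e-01  1.81254877e+00  1.59149016e-04
  8.36959288e-01 -1.44607888e+00]
[254.98094211 201.10356144]
```

View pics/w4.png

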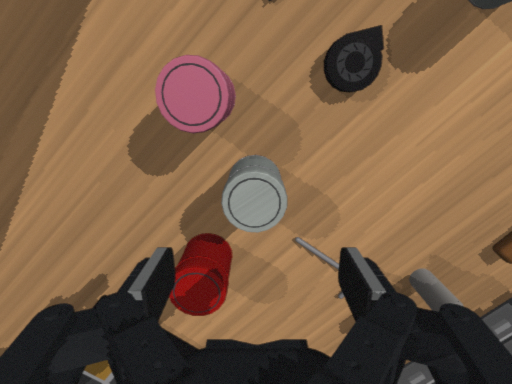

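Tin 3's lid is at (255,202) as predicted, and both jaw paths clear red (205,270), pink (195,93) and the hex key. Descend, grip and heft.

```bash
python3 -m inch '[[0,-0.1,-4,0,1],[0,-0.1,-8,0,1],[0,-0.1,-11,0,1],[0,-0.1,-13.2,0,1],[0,-0.1,-13.4,0,1],[0,-0.1,-13.4,0,1],[0,-0.1,-13.4,0,1],[0,-0.1,-13.4,0,0],[0,-0.1,-13.4,0,0],[0,-0.1,-13.4,0,0],[0,-0.1,-13.4,0,0],[0,-0.1,-13.4,0,0],[0,-0.1,-13.4,0,0],[0,-0.1,-13.4,0,0],[0,-0.1,-13.4,0,0],[0,-0.1,-13.4,0,0]]';  python3 -m inch '[[0,0,0.3,0,0],[0,0,1,0,0],[0,0,2,0,0],[0,0,3.5,0,0],[0,0,5,0,0],[0,0,6.5,0,0],[0,0,8,0,0],[0,0,9.5,0,0],[0,0,11,0,0],[0,0,12,0,0],[0,0,12.5,0,0],[0,0,12.5,0,0],[0,0,12.5,0,0],[0,0,12.5,0,0],[0,0,12.5,0,0],[0,0,12.5,0,0]]'; for i in 1 2 3; do python3 -m inch '[[0,0,0,0,0]]'|grep cont; done
```

```text
t: 21.4
eef_pos: [478.3, -288.2, 192.0]
orientation: [0.001, 0.382, 0.924, -0.0]
contact_force: [-2.0, 2.3, 10.6]
finger_gap: 54.8
t: 23.0
eef_pos: [478.2, -288.2, 315.3]
orientation: [-0.0, 0.382, 0.924, 0.0]
contact_force: [-1.1, 0.5, -3.0]
finger_gap: 54.7
contact_force: [0.2, -0.6, -2.2]
contact_force: [-0.5, -0.4, -1.9]
contact_force: [-0.4, 0.0, -2.7]
```

```bash
python3 -m inch '[[0.5,0.5,0,0,0],[1.5,2,0,0,0],[2.5,4,0,0,0],[3.5,6.5,0,0,0],[4.5,9.5,0,0,0],[5.5,12.5,0,0,0],[6.1,15.5,0,0,0],[6.1,18.5,0,0,0],[6.1,21.5,0,0,0],[6.1,24.5,0,0,0],[6.1,27.5,0,0,0],[6.1,30.5,0,0,0],[6.1,33.5,0,0,0],[6.1,36.5,0,0,0],[6.1,39.5,0,0,0],[6.1,42.5,0,0,0],[6.1,45.5,0,0,0],[6.1,48.5,0,0,0],[6.1,50.8,0,0,0],[6.1,52.2,0,0,0]]'; python3 -m inch '[[0,0,0,0,0],[0,0,0,0,0],[0,0,-1,0,0],[0,0,-3,0,0],[0,0,-5,0,0],[0,0,-7,0,0],[0,0,-9,0,0],[0,0,-10.5,0,0],[0,0,-11,0,0],[0,0,-11.4,0,0],[0,0,-11.7,0,0],[0,0,-11.9,0,0],[0,0,-12.0,0,0],[0,0,-12.1,0,0],[0,0,-12.1,0,0],[0,0,-12.1,0,0]]'
```

```text
t: 25.3
eef_pos: [538.9, 235.9, 315.7]
orientation: [0.0, 0.381, 0.924, 0.0]
contact_force: [-0.0, -0.6, -1.6]
finger_gap: 54.8
t: 26.9
eef_pos: [539.2, 233.9, 195.1]
orientation: [0.0, 0.382, 0.924, 0.0]
contact_force: [-1.2, 0.3, 2.3]
finger_gap: 54.3
```

```bash
python3 -m inch '[[0,0,0,0,0.3],[0,0,0,0,0.6],[0,0,0,0,0.8],[0,0,0,0,1],[0,0,0,0,1],[0,0,0,0,1],[0,0,0,0,1],[0,0,0,0,1],[0,0,1,0,1],[0,0,4,0,1],[0,0,8,0,1],[0,0,12,0,1],[0,0,13,0,1],[0,0,13,0,1]]'
python3 - <<'E'
from h import *
cv2.imwrite("pics/w5.png",cv2.cvtColor(manip.read_camera("wrist"),cv2.COLOR_RGB2BGR))
E
```

```text
t: 28.3
eef_pos: [539.1, 233.9, 326.9]
orientation: [0.001, 0.382, 0.924, 0.001]
contact_force: [-0.0, -0.6, -0.5]
finger_gap: 85.6
```

View pics/w5.png

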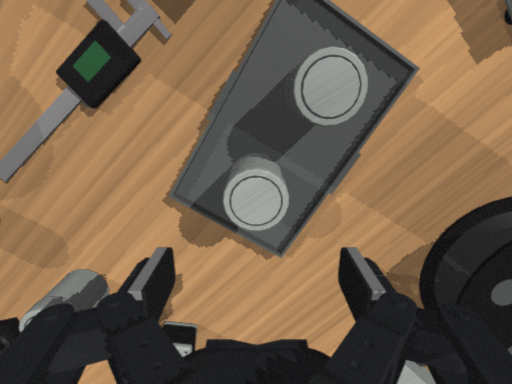

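Both light tins stand in the tray, at (257,199) and (331,87). Back to the full one.

```bash
python3 -m inch '[[-0.8,-4,0,0,1],[-1.7,-9,0,0,1],[-2.6,-14,0,0,1],[-3.5,-19,0,0,1],[-4.6,-24.6,0,0,1],[-4.6,-24.6,0,0,1],[-4.6,-24.6,0,0,1],[-4.6,-24.6,0,0,1],[-4.6,-24.6,0,0,1],[-4.6,-24.6,0,0,1]]'
python3 - <<'E'
from h import *
from scipy.spatial.transform import Rotation as Ro
s=manip.read_state();im=manip.read_camera("wrist");cv2.imwrite("pics/w6.png",cv2.cvtColor(im,cv2.COLOR_RGB2BGR))
m=manip.camera_model("wrist");q=s["orientation"]
T=np.eye(4);T[:3,:3]=Ro.from_quat([q[1],q[2],q[3],q[0]]).as_matrix();T[:3,3]=s["eef_pos"]
C=np.linalg.inv(T@m["hand_eye"]);
x=m["K"]@(C@np.array([493.3,-12,70,1]))[:3];print(x[:2]/x[2])
E
```

```text
t: 29.35
eef_pos: [493.4, -10.9, 324.5]
orientation: [-0.0, 0.381, 0.925, 0.0]
contact_force: [-0.2, 0.6, 0.5]
finger_gap: 85.0
[255.3659396  200.71487058]
```

View pics/w6.png

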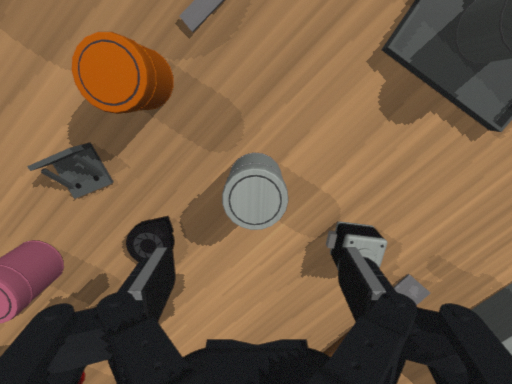

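Tin 1's lid is at (255,201) as predicted, and the fan and motor are clear of the jaws. Grip it and lift 22 cm.

```bash
python3 -m inch '[[0,-0.1,-4,0,1],[0,-0.1,-8,0,1],[0,-0.1,-11,0,1],[0,-0.1,-13.2,0,1],[0,-0.1,-13.4,0,1],[0,-0.1,-13.4,0,1],[0,-0.1,-13.4,0,1],[0,-0.1,-13.4,0,0],[0,-0.1,-13.4,0,0],[0,-0.1,-13.4,0,0],[0,-0.1,-13.4,0,0],[0,-0.1,-13.4,0,0],[0,-0.1,-13.4,0,0],[0,-0.1,-13.4,0,0],[0,-0.1,-13.4,0,0],[0,-0.1,-13.4,0,0]]';  python3 -m inch '[[0,0,0.3,0,0],[0,0,1,0,0],[0,0,2,0,0],[0,0,3.5,0,0],[0,0,5,0,0],[0,0,7,0,0],[0,0,9,0,0],[0,0,11,0,0],[0,0,13,0,0],[0,0,15,0,0],[0,0,17,0,0],[0,0,19,0,0],[0,0,20.5,0,0],[0,0,21.5,0,0],[0,0,22,0,0],[0,0,22,0,0],[0,0,22,0,0],[0,0,22,0,0],[0,0,22,0,0],[0,0,22,0,0]]'; for i in 1 2 3; do python3 -m inch '[[0,0,0,0,0],[0,0,0,0,0]]'|grep cont; done
python3 - <<'E'
from h import *
for n in("scene","top"): cv2.imwrite(f"pics/{n}7.png",cv2.cvtColor(manip.read_camera(n),cv2.COLOR_RGB2BGR))
s=manip.read_state();print(s["eef_pos"],s["finger_gap"],abs(s["qvel"]).max(),s["t"])
E
```

```text
t: 31.0
eef_pos: [493.3, -13.1, 191.8]
orientation: [0.001, 0.382, 0.924, 0.0]
contact_force: [-1.2, 0.9, 11.0]
finger_gap: 53.2
t: 33.0
eef_pos: [493.2, -13.2, 410.4]
orientation: [-0.0, 0.382, 0.924, -0.0]
contact_force: [-0.7, -0.6, -6.1]
finger_gap: 52.6
contact_force: [0.3, -0.7, -6.7]
contact_force: [-0.6, 0.5, -5.1]
contact_force: [0.3, -0.5, -7.6]
[493.19186518 -13.15334687 410.74231091] 53.124691046584566 0.0019579412058593716 33.7
```

View pics/scene7.png

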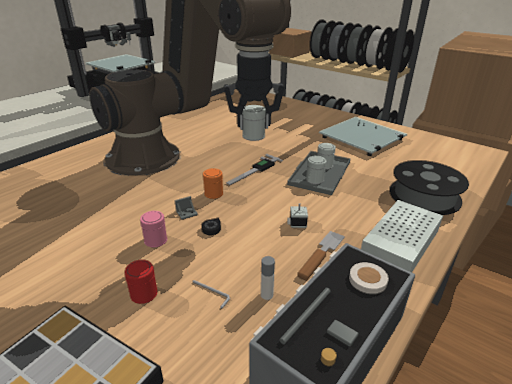

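View pics/top7.png

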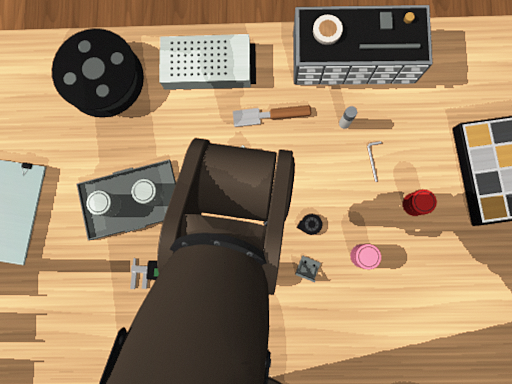

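```bash
python3 - <<'E'
from h import *
a=cv2.imread("pics/scene7.png")[70:200,200:370];cv2.imwrite("pics/z7.png",cv2.resize(a,None,fx=4,fy=4,interpolation=cv2.INTER_CUBIC))
print(proj("scene",[493,-13,218]),proj("scene",[493,-13,288]))
E
python3 -m inch '[[0,0,0,0,0],[0,0,0,0,0],[0,0,0,0,0],[0,0,0,0,0],[0,0,0,0,0]]'
```

```text
[253.48899427 136.75833162] [253.59576865 108.99756819]
t: 34.2
eef_pos: [493.2, -13.1, 410.7]
orientation: [0.0, 0.382, 0.924, 0.0]
contact_force: [0.2, 0.2, -6.3]
finger_gap: 52.9
```

View pics/z7.png

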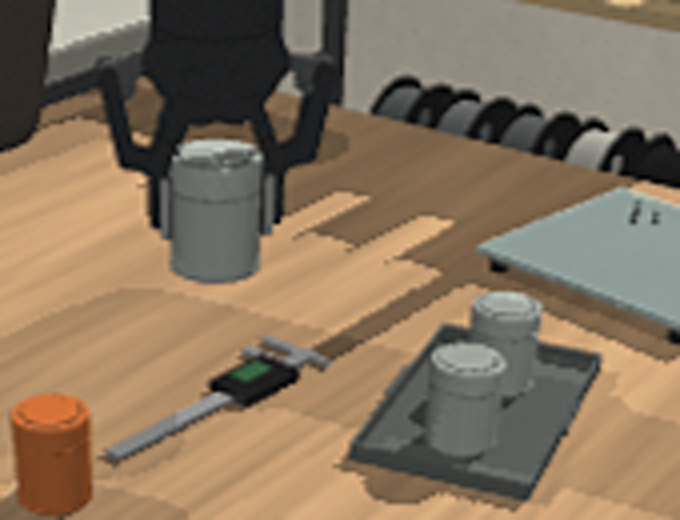

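The held tin is upright. Its base is at scene (254,137), which matches a height of about 218 mm, and it is not slipping.

```bash
python3 -c "
from cell import manip
print(manip.sign_off())"
```

```text
the job is handed in; nothing more can be done
None
```

I hefted all three bare-metal tins and handed the job in at about 34 s. The full tin is held in the gripper and the two light ones are released in the tray.

- **Weights:** the tin near (493, -12) pulled about 6.4 N, so it is the full one. The tins near (614, -136) and (478, -288) pulled about 2.5 N and 2.3 N.
- **Light tins:** both stand upright in the tray, at about (515, 335) and (539, 234), as the last pictures show.
- **Full tin:** I set it back on its spot while I moved the others. It is now held upright and still, with its underside about 218 mm above the bench. Its base in the picture is where that height predicts.
- **Other items:** everything visible in the final pictures is where it started. The arm hides the orange tin, motor and part of the caliper from the top camera, and those I checked only by eye in the scene view.

Two readings were slightly off:
- **Force:** readings on the held tin scattered by about 1 N (-5.1 to -7.6 N), far less than the gap between full and light.
- **Finger gap:** it read 53 to 54 mm on the 56 mm tins, and about 1 mm less on the final grip than on the first. I saw no slip.

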